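Build the sieve stack for sifting filings

ROBOT

A 6-joint arm with a two-finger parallel gripper is mounted at the origin on a cart in front of the work surface, level with it; the furniture and walls round the work are solid. World frame = base frame: x ahead of the robot, y to its left, z up, the work surface at z = 0. Lengths are in mm, angles in rad, forces in N, time in s.
With the tool pointing down it reaches from about 275 to 750 mm from the base axis. Payload 10.2 kg.
Tool frame: the origin (TCP) lies between the finger pads; the fingertips stand 17 mm ahead of it and the grasp point (between the pads) lies 2 mm behind it (tips_ahead is the distance from the TCP to the fingertips, in mm); z points along the fingers, y is the line along which they close (so a half turn about z gives the same grasp; the last joint's range is limited). The gripper opens to 85 mm and grips with 20 to 120 N. Pads are 22 mm wide; open, the fingers measure 114 mm over their backs; the gripper's body (76 mm by 85 mm) begins 54 mm behind the grasp point. The pads swing forward as they close: fully open they stand 13 mm farther back than shut.
Start: joints at [-1.323, 0.313, 1.498, -0, 1.331, -0.223], TCP at [238.129, -467.895, 248.294] pointing down, gripper open.
Joint ranges: [-2.94, 2.94], [-0.97, 2.17], [0.19, 2.56], [-1.23, 4.37], [0.02, 3.11], [-2.88, 2.88]. Speed limits (rad/s): [2.39, 2.39, 3.01, 3.14, 3.14, 3.14].

INTERFACE

Orientations are given as a unit quaternion [w, x, y, z].
In Python, from rig import sense, capture, finish_job, boxes_of, tips_ahead gives the robot as it stands.
- The arm moves only by the tool drive_tool, never from a script. Its argument "commands" is text: rows parted by semicolons, each of 7 numbers parted by spaces: the shift along the world's x, y, z in units of 0.1 m (1.0 is 0.1 m), then the turn, a rotation vector about the world's x, y, z in units of pi/4 rad (1.0 is pi/4 rad), then the opening in per cent of the stroke, from 0 (shut) to 100 (fully open). A call has 1 to 20 rows; each row shifts and turns the commanded pose from where the row before left it; what a row does not reach is not made up. A row lasts 1/12 s, in which the tool goes at most 41.7 mm and 7.16 degrees, less where a joint would pass 70% of its speed; a pose out of reach is approached as far as the arm can. A call with a number of a shift or a turn outside -1 to 1 is refused whole. A call with a gripper value outside its range is refused whole. The fingers move at their own pace and stop on an object; "force" is the grip in N (left out, the last holds). Time passes only in rows, so rows that do not move let the fingers close. It gives the time, the measured TCP pose, the force, the opening and the grip force at its end, in the units of the state.
- sense(): the state, without advancing time (a new reading comes with each control period).
- capture(name): name is "scene" or "top"; returns a dict with "pixels" (384x512x3 uint8, blue, green, red), "fov_y" (degrees; the focal length in pixels is half the picture's height over the tangent of half this angle, whatever the lens; pixels are square), "cx", "cy" (the principal point, pixels), "position" and "attitude" of the camera in the world. Camera axes: x right, y down, z forward; pixel columns grow to the right and rows downward; lengths in mm; the calibration is good to about 2 mm. A picture is of the moment at which its call begins. There is no depth.
- finish_job(): hands the job in; it is judged then, once.
Trained networks look in a picture, given as the dict that the camera call returned (one of the last four; its "shot" number tells which), for a name from the list of things; names that differ only in an ending like _2 or _b are one class to them, and where a whole thing is asked for, a point or a joint stands for the part that bears it (a point fixed in the world has none). Each returns a list of dicts, best first, with "confidence" (0 to 1); they miss things now and then, are a little off and sometimes report something else, mostly with a low value. They report only what shows in the picture. A call takes as long as a camera call. They do not tell look-alikes from the thing itself.
- boxes_of(picture, name): "position" ([column, row] in pixels, amid what is visible of it).
The state is a dict: "time_s": time; "joints": joint angles; "dq": joint speeds; "tau": joint torques, N m; "eef_pos": TCP position; "ee_rot": TCP orientation; "force": force on the tool from outside, world axes, zero at the start; "wrist_torque": the same for the moment, N m; "grip_width": opening from 0.0 (shut) to 1.0 (fully open); "grip_force": force on a finger pad.
Only numpy, scipy, OpenCV 4.12 (cv2) and the standard library are available. Lean on these libraries where they do the work, as an engineer would, in place of code of your own. Each camera call takes 0.05 s, during which the arm holds its last target. There are 200 camera calls.

TASK

Build the sieve stack for sifting the filings from this catch tray, one piece at a time from the bottom up on the receiver pan, which stays where it stands: the fine sieve goes on the pan, then the middle sieve, then the coarse sieve, and the knobbed lid last. Each piece must sit level with its spigot right down inside the rim below it, and the flux tin, the spoon and the roll of tape stay where they lie.

Things in the scene. Friction and masses are not known exactly. Their poses are not given: they have to be found in the camera images.
- pan: receiver pan: plain aluminium cup with a closed floor, no mesh; foot 59 mm across, rim 56 mm outside, bore 52 mm, 36 mm tall, inside 31 mm deep, 0.25 kg, loose on the tray floor. Origin at the centre of its underside, z up. The stack is built on it; it must not be carried off or pushed more than 3 cm.
- fine_mid (a point): fine sieve, aluminium, 33 mm tall (the lowest), close brass wire cloth of 2.6 mm pitch that looks like a plain floor. Round: from the underside up, tapered spigot 0 to 8 mm (44 mm across at the foot, 49 at the shoulder), knurled grip band 8 to 22 mm (59 across), then the open rim (56 outside, 52 bore; mesh 22 mm up). Point on its axis half-way up, 16.5 mm above the underside, z up. 0.09 kg.
- middle_mid (a point): middle sieve: 42 mm tall, brass wire cloth of 7 mm pitch, else shaped as the fine one (spigot 0 to 8 mm, grip band 59 mm across 8 to 22 mm, then the rim). Point on its axis half-way up, 21 mm above the underside. A spigot drops into the rim below with 1.5 mm play all round until its shoulder rests on that rim, so seated pieces overlap by 8 mm. 0.10 kg.
- coarse_mid (a point): coarse sieve: 52 mm tall (the deepest), wide-open brass grid of 12 mm pitch, else shaped as the fine one (spigot 0 to 8 mm, grip band 59 mm across 8 to 22 mm, then the rim). Point on its axis half-way up, 26 mm above the underside. 0.12 kg.
- lid_mid (a point): lid, aluminium: the same spigot 0 to 8 mm, a disc 59 mm across 8 to 13 mm, and in its middle an upright knob 18 mm across from 13 to 37 mm above the underside. Point on its axis half-way up, 18.5 mm above the underside, low on the knob. 0.08 kg.
- flux_tin: bystander: round lidded flux tin, 62 mm across, 34 mm tall, at the back of the tray. Origin at the centre of its underside.
- scoop_spoon: bystander: small steel spoon, 117 mm long, 6 mm tall, lying at the back of the tray; its length is its y axis. Origin under its middle.
- tape: bystander: roll of masking tape, 61 mm across, 18 mm tall, lying flat at the back of the tray. Origin at the centre of its underside.
- bench_pin: fixed: wooden bench pin with its red clamp, jutting out from the bench over the back of the tray. Seen from its origin it reaches 65 mm towards the robot, 105 mm to the left and 95 mm to the right; it hangs between 0.085 and 0.26 m above the tray floor. Keep the gripper clear of it. The tray's front and side boards stand 75 mm above its floor and the bench top behind x = 0.67 at 0.21 m.
Not all that is in view belongs to the job. What is shaped like the part that bears lid_mid but brown is not meant.

How it is judged (in metres and radians):
On the way, in this order (a step that is already met when the one before it is completed fails the run):
1. the fine sieve is seated on the pan (height (world z) of pan between -0.004 and 0.004 m and angle between each of pan, fine_mid's own z axis and vertical below 0.1 rad and horizontal distance between fine_mid and pan below 0.004 m and z of fine_mid in the frame of pan between 0.0415 and 0.0475 m), for 0.2 s.
2. the middle sieve is seated on the fine sieve on the pan (all of step 1 and horizontal distance between middle_mid and fine_mid below 0.004 m and z of middle_mid in the frame of fine_mid between 0.0265 and 0.0325 m and angle between middle_mid's own z axis and vertical below 0.1 rad), for 0.2 s.
3. the coarse sieve is seated on the middle sieve, the rest still seated (all of step 2 and horizontal distance between coarse_mid and middle_mid below 0.004 m and z of coarse_mid in the frame of middle_mid between 0.036 and 0.042 m and angle between coarse_mid's own z axis and vertical below 0.1 rad), for 0.2 s.
4. the lid is seated on the coarse sieve, the rest still seated (all of step 3 and horizontal distance between lid_mid and coarse_mid below 0.004 m and z of lid_mid in the frame of coarse_mid between 0.0335 and 0.0395 m and angle between lid_mid's own z axis and vertical below 0.1 rad), for 0.2 s.
At the end, for the whole second after the job is handed in: Pan upright on the tray floor; fine sieve seated in the pan's rim, middle in the fine, coarse in the middle, lid in the coarse: each within 4 mm of the axis of the piece below, within 3 mm of its fully seated height and within 0.1 rad of level (all of step 4); the robot touches nothing.
It fails at once if the pan is moved more than 30 mm from where it stood (distance of pan from where it was at the start of the episode above 0.03 m).
It fails at once if the flux tin, the spoon or the tape is moved more than 15 mm (distance of any of flux_tin, scoop_spoon, tape from where it was at the start of the episode above 0.015 m).
It also fails if it takes over 120 s, if anything falls off the work surface, if the arm or the gripper's body presses on something with over 40 N, if the wrist force passes 120 N, or if a joint passes its speed limit or range.

## Working session

There is one attempt and no reset: what is moved stays moved. The work goes in short steps, Python scripts to look and compute and a tool call to move; the robot and the scene stay as the last step left them, time stands still between calls to the robot, and variables do not carry over. Pictures are saved under pics/ and viewed, at most 14 in all, crops included, and the job is handed in when it is done.

Besides the shell and the picture viewer there is one more tool, called in YAML: its name, and indented under it one key for each argument. drive_tool: Moves the arm, as the interface text tells. Shifts and turns lie within -1 to 1; 1 stands for 0.1 m of shift or pi/4 rad of turn. Its arguments: {"type":"object","properties":{"commands":{"type":"string"},"force":{"type":"number"}},"required":["commands"]}

```bash
mkdir -p pics; cat > h.py <<'E'
import numpy as np, cv2
from rig import sense, capture, finish_job, boxes_of, tips_ahead
from scipy.spatial.transform import Rotation as R
def cam(p):
    f=p["pixels"].shape[0]/2/np.tan(np.radians(p["fov_y"])/2)
    a=np.array(p["attitude"],float)
    M=a if a.shape==(3,3) else R.from_quat(np.r_[a[1:],a[0]]).as_matrix()
    return f,M,np.array(p["position"],float)
def at_z(p,px,z):
    f,M,c=cam(p); d=M@np.array([(px[0]-p["cx"])/f,(px[1]-p["cy"])/f,1]); return c+d*(z-c[2])/d[2]
def proj(p,X):
    f,M,c=cam(p); q=(np.atleast_2d(X)-c)@M; return np.c_[p["cx"]+f*q[:,0]/q[:,2],p["cy"]+f*q[:,1]/q[:,2]]
E
python3 - <<'E'
from h import *
H=dict(pan=18,fine_mid=16.5,middle_mid=21,coarse_mid=26,lid_mid=18.5,flux_tin=17,scoop_spoon=3,tape=9,bench_pin=150)
print(sense(),tips_ahead() if callable(tips_ahead) else tips_ahead)
for n in("top","scene"):
    p=capture(n); cv2.imwrite(f"pics/{n}0.png",p["pixels"])
    print(n,{k:v for k,v in p.items() if k!="pixels"})
    for k,z in H.items():
        for b in boxes_of(p,k): print(k,np.round(b["position"],1),round(b["confidence"],2),np.round(at_z(p,b["position"],z),0))
E
```

```text
{'time_s': 0.0, 'joints': array([-1.32337681e+00,  3.13432960e-01,  1.49846043e+00, -2.54078419e-05,
        1.33097836e+00, -2.23387418e-01]), 'dq': array([-1.68899457e-03,  1.57170294e-04, -5.14768331e-04,  1.93312387e-04,
        4.07848323e-05, -1.16728493e-03]), 'tau': array([-2.80814471e-03, -4.12271154e+01, -2.59743297e+01, -3.16553951e-04,
        4.14240683e-03,  5.60878277e-08]), 'eef_pos': array([ 238.07207001, -467.64696954,  247.73498916]), 'ee_rot': array([-6.39354026e-04,  9.72419413e-01,  2.33238240e-01, -2.00221891e-05]), 'force': array([-0.03653804, -0.09231472,  0.96301876]), 'wrist_torque': array([ 0.03357468,  0.01291304, -0.06128078]), 'grip_force': 0.0, 'grip_width': 1.002415039574839} 17.0
top {'fov_y': 44.5872091970857, 'cx': 259.9779934853131, 'cy': 196.63062934531573, 'position': array([406.42927601,  11.10235165, 928.27574031]), 'attitude': array([-0.05103163,  0.7118699 , -0.69857829,  0.05123848]), 'shot': 1}
pan [216.1 197.5] 0.69 [536.  98.  18.]
fine_mid [362.8 243.7] 0.71 [ 451. -189.   16.]
middle_mid [163. 253.] 0.75 [426. 197.  21.]
coarse_mid [14
[... 231 characters left out ...]
0.96 [ 601. -181.    9.]
scene {'fov_y': 54.79936578233432, 'cx': 254.2607373164681, 'cy': 191.4634435265203, 'position': array([100.76757945, 517.35567761, 651.65062995]), 'attitude': array([ 0.1542525 , -0.31434957,  0.85128513, -0.39077377]), 'shot': 2}
pan [235.5 234.1] 0.86 [531. 105.  18.]
pan [244.5 276.8] 0.15 [434. 181.  18.]
fine_mid [327.6 185.9] 0.61 [ 464. -184.   16.]
fine_mid [299.5 226.9] 0.46 [432. -11.  16.]
middle_mid [243.2 275.3] 0.88 [437. 181.  21.]
coarse_mid [197.9 256.4] 0.57 [543. 211.  26.]
lid_mid [285.3 196.8] 0.63 [522. -74.  18.]
lid_mid [298.6 228.3] 0.57 [430.  -4.  18.]
flux_tin [184.  221.8] 0.69 [656. 155.  17.]
tape [286.8 170.1] 0.56 [ 596. -179.    9.]
```

View pics/top0.png

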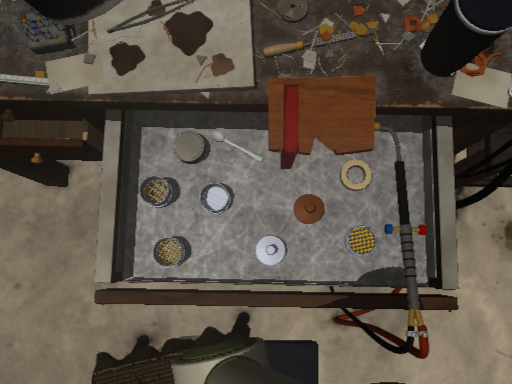

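View pics/scene0.png

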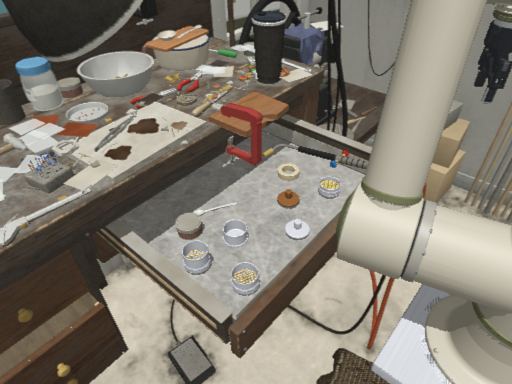

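The top view shows the coarse sieve near (155,191), middle (170,251), pan (216,197), silver lid (270,249), brown lid (309,208) and fine sieve (361,239). The tape is at (356,175), and the tin and spoon are at the back left. Next I'll enlarge the pieces to check which is which.

```bash
python3 - <<'E'
from h import *
rows=[]
for n,cs in(("top",[(155,191),(170,251),(216,198),(361,239)]),("scene",[(197,256),(244,277),(235,234),(329,187)])):
    im=cv2.imread(f"pics/{n}0.png")
    rows.append(np.hstack([cv2.resize(im[y-24:y+24,x-24:x+24],(200,200),interpolation=cv2.INTER_CUBIC) for x,y in cs]))
cv2.imwrite("pics/m.png",np.vstack(rows))
E
```

```text
(no output)
```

View pics/m.png

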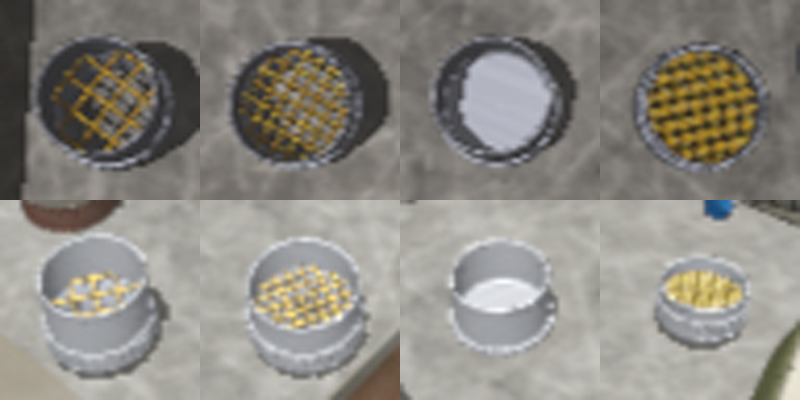

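The crops confirm the pieces: wide grid is coarse, medium mesh is middle, solid floor is pan, and close cloth in the low cup is fine. Next I'll refine the positions by matching projected silhouettes.

```bash
cat >> h.py <<'E'
from scipy.optimize import fsolve
t=np.linspace(0,2*np.pi,60)
def ring(r,z): return np.c_[r*np.cos(t),r*np.sin(t),0*t+z]
sv=lambda h:np.vstack([ring(22,0),ring(29.5,8),ring(29.5,22),ring(28,h)])
MODEL=dict(pan=np.vstack([ring(29.5,0),ring(28,36)]),fine_mid=sv(33),middle_mid=sv(42),coarse_mid=sv(52),
 lid_mid=np.vstack([ring(29.5,8),ring(29.5,13),ring(9,37)]),flux_tin=np.vstack([ring(31,0),ring(31,34)]),tape=np.vstack([ring(30.5,0),ring(30.5,18)]))
def cen(p,m,xy,z0=0):
    hull=cv2.convexHull(proj(p,m+[xy[0],xy[1],z0]).astype(np.float32)); M=cv2.moments(hull); return np.array([M["m10"],M["m01"]])/M["m00"]
def locate(p,n,px,z0=0):
    g=at_z(p,px,z0+15)[:2]
    for _ in range(8):
        c=cen(p,MODEL[n],g,z0); g=g+(at_z(p,px,z0+15)-at_z(p,c,z0+15))[:2]
    return g
E
python3 - <<'E'
from h import *
for n in("top","scene"):
    p=capture(n)
    for k in MODEL:
        for b in boxes_of(p,k):
            if b["confidence"]>.4: print(n,k,np.round(b["position"],1),np.round(locate(p,k,b["position"]),1))
    if n=="top":
        for px in[(268,100),(268,150),(288,168),(375,150)]: print(px,[np.round(at_z(p,px,z)) for z in(85,260)])
        for px in[(133,190),(133,250),(410,240),(270,280)]: print(px,np.round(at_z(p,px,0)))
E
```

```text
top pan [216.4 197.8] [535.5  97.7]
top fine_mid [362.4 242.7] [ 452.8 -187.8]
top middle_mid [164.8 250.8] [429.9 192.7]
top coarse_mid [151.7 189.3] [547.9 222.6]
top lid_mid [305.5 208.1] [519.1 -78.1]
top lid_mid [269.2 250.3] [435.   -7.8]
top flux_tin [192.  148.7] [632.8 149.1]
top tape [357.8 168.3] [ 601.3 -182.4]
(268, 100) [array([713.,   0.,  85.]), array([649.,   3., 260.])]
(268, 150) [array([617.,  -1.,  85.]), array([573.,   1., 260.])]
(288, 168) [array([583., -38.,  85.]), array([547., -28., 260.])]
(375, 150) [array([ 620., -199.,   85.]), array([ 576., -155.,  260.])]
(133, 190) [550. 267.   0.]
(133, 250) [431. 260.   0.]
(410, 240) [ 461. -286.    0.]
(270, 280) [378. -11.   0.]
scene pan [234.6 234.8] [532.5 106.7]
scene fine_mid [329.6 184.9] [ 460.7 -188.4]
scene middle_mid [241.8 277. ] [435.4 187.5]
scene coarse_mid [196.9 258. ] [539.8 216.1]
scene coarse_mid [287. 170.] [ 580.9 -158. ]
scene lid_mid [286.4 197.7] [522.8 -79.8]
scene lid_mid [298.5 227.1] [436.6 -14.1]
scene flux_tin [186.5 225.7] [641.2 159.4]
scene flux_tin [235.2 235. ] [531.  106.2]
scene tape [289.4 172.4] [ 584.2 -175. ]
```

```bash
python3 - <<'E'
from h import *
p=capture("top")
for k,px in dict(pan=(215.6,198.1),fine_mid=(361.5,240),middle_mid=(168.4,252),coarse_mid=(156,191.5),lid_mid=(270.5,249.5)).items(): print(k,np.round(locate(p,k,px),1))
E
```

```text
pan [534.9  99.2]
fine_mid [ 458.  -186.2]
middle_mid [427.8 185.7]
coarse_mid [543.7 214. ]
lid_mid [436.6 -10.3]
```

drive_tool:
  commands: "0.1 0.35 0 0 0 -0.1 100;0.1 0.35 0 0 0 -0.1 100;0.1 0.35 0 0 0 -0.1 100;0.1 0.35 0 0 0 -0.1 100;0.1 0.35 0 0 0 -0.1 100;0.1 0.35 0 0 0 -0.1 100;0.1 0.35 0 0 0 0 100;0.1 0.35 0 0 0 0 100;0.1 0.35 0 0 0 0 100;0.1 0.35 0 0 0 0 100;0.1 0.35 0 0 0 0 100;0.1 0.35 0 0 0 0 100;0.1 0.35 0 0 0 0 100;0.1 0.35 0 0 0 0 100;0.1 0.3 0 0 0 0 100;0.1 0.3 0 0 0 0 100;0.1 0.17 0 0 0 0 100;0 0 0 0 0 0 100"
  force: 20

```text
time_s: 3.35
eef_pos: [408.9, 101.7, 248.3]
ee_rot: [-0.0, 1.0, 0.002, 0.0]
force: [0.4, 0.6, -0.1]
grip_width: 1.0
grip_force: 0.0
```

```bash
python3 -c "
from h import *
s=sense();print(s['joints'],s['eef_pos'],s['ee_rot'])"
```

```text
[-3.63421237e-02  8.11327374e-02  1.78279684e+00  6.77467021e-04
  1.27722060e+00  1.53117214e+00] [408.91419673 101.66412296 248.26103372] [-3.15627362e-04  9.99998732e-01  1.54308132e-03  2.33392432e-04]
```

drive_tool:
  commands: "0.315 0 0 0 0 0 100;0.315 -0.02 0 0 0 0 100;0.315 0 0 0 0 0 100;0.315 0 0 0 0 0 100;0 0 -0.35 0 0 0 100;0 0 -0.35 0 0 0 100;0 0 -0.35 0 0 0 100;0 0 -0.35 0 0 0 100;0 0 -0.25 0 0 0 100;0 0 -0.2 0 0 0 100;0 0 -0.2 0 0 0 100;0 0 -0.19 0 0 0 100;0 0 0 0 0 0 100;0 0 0 0 0 0 60;0 0 0 0 0 0 60;0 0 0 0 0 0 60;0 0 0 0 0 0 60;0 0 0 0 0 0 60"
  force: 20

```text
time_s: 4.85
eef_pos: [535.0, 97.0, 25.8]
ee_rot: [0.0, 1.0, -0.0, 0.001]
force: [-1.1, 0.1, 7.1]
grip_width: 0.648
grip_force: 22.2
```

drive_tool:
  commands: "0 0 0 0 0 0 100;0 0 0 0 0 0 100;0 0 0 0 0 0 100;0 0 0 0 0 0 100;0 0 0.3 0 0 0 100;0 0 0.3 0 0 0 100"

```text
time_s: 5.35
eef_pos: [533.1, 97.1, 83.8]
ee_rot: [-0.0, 1.0, -0.0, -0.002]
force: [1.0, 0.3, -0.0]
grip_width: 0.999
grip_force: 0.0
```

drive_tool:
  commands: "0 0 0 0 0 0.15 100;0 0 0 0 0 0.15 100;0 0 0 0 0 0.15 100;0 0 0 0 0 0.15 100;0 0 0 0 0 0.15 100;0 0 0 0 0 0.15 100;0 0 0 0 0 0.15 100;0 0 0 0 0 0.15 100;0 0 0 0 0 0.15 100;0 0 0 0 0 0.15 100;0 0 0 0 0 0.15 100;0 0 0 0 0 0.15 100;0 0 0 0 0 0.15 100;0 0 0 0 0 0.05 100;0 0 -0.3 0 0 0 100;0 0 -0.3 0 0 0 100;0 0 0 0 0 0 60;0 0 0 0 0 0 60;0 0 0 0 0 0 60;0 0 0 0 0 0 60"

```text
time_s: 7.02
eef_pos: [535.0, 97.1, 25.9]
ee_rot: [0.001, 0.707, 0.707, 0.001]
force: [-0.2, 0.6, -2.4]
grip_width: 0.647
grip_force: 22.6
```

drive_tool:
  commands: "0 0 0 0 0 0 60;0 0 0 0 0 0 60"

```text
time_s: 7.18
eef_pos: [534.6, 97.1, 25.5]
ee_rot: [0.001, 0.707, 0.707, 0.001]
force: [-0.3, 0.4, 3.7]
grip_width: 0.65
grip_force: 23.2
```

```bash
python3 - <<'E'
from h import *
s=sense();print(s['joints'],s['eef_pos'],s['ee_rot'])
p=capture("top");cv2.imwrite("pics/t1.png",cv2.resize(p["pixels"][140:290,120:400],(800,429)))
E
```

```text
[-3.59586206e-02  6.29219907e-01  1.66509629e+00 -2.29265626e-05
  8.45556653e-01 -3.56390368e-02] [534.64583915  97.13772128  25.45983783] [6.35265821e-04 7.07214130e-01 7.06998893e-01 5.79607425e-04]
```

View pics/t1.png

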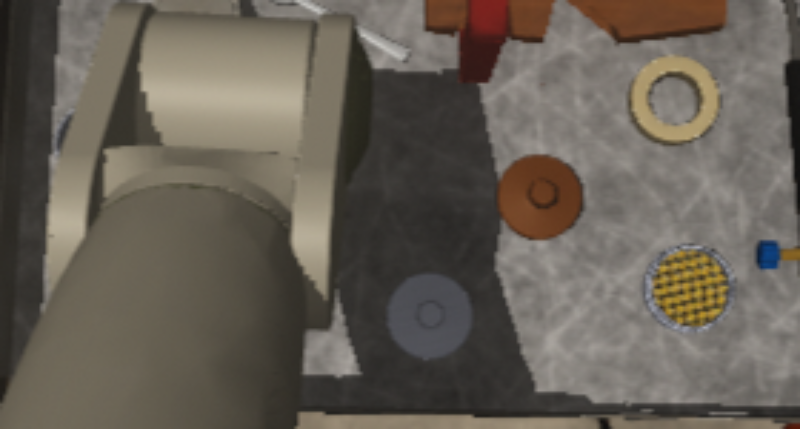

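The arm hides the pan here; the fine sieve, both lids and the tape look undisturbed. The torch's blue knob is close to the fine sieve, so I'll triangulate it.

```bash
python3 - <<'E'
from h import *
a,b=capture("top"),capture("scene")
def ray(p,px): f,M,c=cam(p); d=M@np.array([(px[0]-p["cx"])/f,(px[1]-p["cy"])/f,1]); return c,d/np.linalg.norm(d)
for u,v in[((388,229),(334,163)),((423,229),(346,154)),((270.5,249.5),(298,229)),((361.5,240),(329,187)),((288,166),(256,160))]:
    (c1,d1),(c2,d2)=ray(a,u),ray(b,v)
    s=np.linalg.lstsq(np.c_[d1,-d2],c2-c1,rcond=None)[0]; print(u,np.round(c1+s[0]*d1),np.round(c2+s[1]*d2))
E
```

```text
(388, 229) [ 477. -226.   63.] [ 476. -226.   63.]
(423, 229) [ 478. -293.   56.] [ 478. -293.   56.]
(270.5, 249.5) [437. -10.   7.] [436. -11.   7.]
(361.5, 240) [ 458. -187.   13.] [ 460. -186.   13.]
(288, 166) [578. -36. 130.] [584. -31. 131.]
```

drive_tool:
  commands: "0 0 0 0 0 0 100;0 0 0 0 0 0 100;0 0 0 0 0 0 100;0 0 0 0 0 0 100;0 0 0.3 0 0 0 100;0 0 0.3 0 0 0 100;0 0 0.35 0 0 0 100;0 0 0.35 0 0 0 100;-0.3 0 0 0 0 0 100;-0.3 0 0 0 0 0 100;0 -0.3 0 0 0 0 100;0 -0.3 0 0 0 0 100;0 -0.3 0 0 0 0 100;0 -0.3 0 0 0 0 100;0 -0.3 0 0 0 0 100;0 -0.3 0 0 0 0 100;0 -0.3 0 0 0 0 100;0 -0.3 0 0 0 0 100;0 -0.3 0 0 0 0 100;0 -0.13 0 0 0 0 100"

```text
time_s: 9.0
eef_pos: [473.9, -188.9, 154.3]
ee_rot: [0.0, 0.708, 0.706, -0.0]
force: [-0.8, 0.3, -1.1]
grip_width: 1.004
grip_force: 0.0
```

drive_tool:
  commands: "-0.155 0.025 0 0 0 0 100;0 0 -0.3 0 0 0 100;0 0 -0.3 0 0 0 100;0 0 -0.3 0 0 0 100;0 0 -0.2 0 0 0 100;0 0 -0.19 0 0 0 100;0 0 0 0 0 0 100;0 0 0 0 0 0 60;0 0 0 0 0 0 60;0 0 0 0 0 0 60;0 0 0 0 0 0 60;0 0 0 0 0 0 60;0 0 0 0 0 0 60"
  force: 25

```text
time_s: 10.08
eef_pos: [459.3, -183.7, 26.8]
ee_rot: [0.001, 0.707, 0.707, 0.0]
force: [-0.7, 1.9, 7.2]
grip_width: 0.675
grip_force: 26.4
```

drive_tool:
  commands: "0 0 0.15 0 0 0 60;0 0 0.25 0 0 0 60;-0.05 0.2 0 0 0 0 60;-0.05 0.2 0 0 0 0 60;-0.05 0.2 0 0 0 0 60;-0.05 0.14 0 0 0 0 60;0 0 0 0 0 0 60;0 0 -0.2 0 0 0 60;0 0 -0.1 0 0 0 60;0 0 -0.08 0 0 0 60;0 0 0 0 0 0 60;0 0 0 0 0 0 60"

```text
time_s: 11.08
eef_pos: [438.9, -109.9, 27.4]
ee_rot: [0.0, 0.707, 0.707, -0.0]
force: [-0.8, -1.0, -1.1]
grip_width: 0.672
grip_force: 29.2
```

drive_tool:
  commands: "0 0 -0.01 0 0 0 60;0 0 0 0 0 0 100;0 0 0 0 0 0 100;0 0 0 0 0 0 100;0 0 0 0 0 0 100;0 0 0.3 0 0 0 100;0 0 0.3 0 0 -0.1 100;0 0 0 0 0 -0.15 100;0 0 0 0 0 -0.15 100;0 0 0 0 0 -0.15 100;0 0 0 0 0 -0.15 100;0 0 0 0 0 -0.15 100;0 0 0 0 0 -0.15 100;0 0 0 0 0 -0.15 100;0 0 0 0 0 -0.15 100;0 0 0 0 0 -0.15 100;0 0 0 0 0 -0.15 100;0 0 0 0 0 -0.15 100;0 0 0 0 0 -0.15 100;0 0 0 0 0 -0.1 100"

```text
time_s: 12.75
eef_pos: [438.6, -109.4, 86.4]
ee_rot: [0.0, 1.0, -0.003, 0.0]
force: [-0.9, 0.0, 0.3]
grip_width: 1.001
grip_force: 0.0
```

drive_tool:
  commands: "0 0 0 0 0 0 100;0 0 -0.3 0 0 0 100;0 0 -0.3 0 0 0 100;0 0 -0.01 0 0 0 100;0 0 0 0 0 0 60;0 0 0 0 0 0 60;0 0 0 0 0 0 60;0 0 0 0 0 0 60;0 0 0 0 0 0 60;0 0 0 0 0 0 60"
  force: 30

```text
time_s: 13.58
eef_pos: [439.4, -109.8, 27.0]
ee_rot: [0.001, 1.0, 0.0, 0.001]
force: [-1.1, 0.4, 8.0]
grip_width: 0.669
grip_force: 31.8
```

drive_tool:
  commands: "0 0 0.2 0 0 0 60;0 0 0.3 0 0 0 60;0 0 0.3 0 0 0 60;0 0.3 0 0 0 0 60;0 0.3 0 0 0 0 60;0 0.3 0 0 0 0 60;0 0.3 0 0 0 0 60;0 0.3 0 0 0 0 60;0.25 0.3 0 0 0 0 60;0.25 0.2 0 0 0 0 60;0.25 0.06 0 0 0 0 60;0.2 0 0 0 0 0 60;0 0 0 0 0 0 60;0 0 0 0 0 0 60;0 0 0 0 0 0 60"

```text
time_s: 14.83
eef_pos: [533.0, 96.6, 105.8]
ee_rot: [-0.0, 1.0, -0.0, -0.0]
force: [0.3, 0.1, -0.3]
grip_width: 0.673
grip_force: 32.9
```

```bash
python3 - <<'E'
from h import *
s=sense();print(s['eef_pos'],s['ee_rot'])
p=capture("scene");cv2.imwrite("pics/s1.png",cv2.resize(p["pixels"][140:320,130:370],(800,600)))
E
```

```text
[533.00792974  96.55502251 105.75258508] [-1.22630995e-05  9.99999988e-01 -1.48135954e-04 -4.55908870e-05]
```

View pics/s1.png

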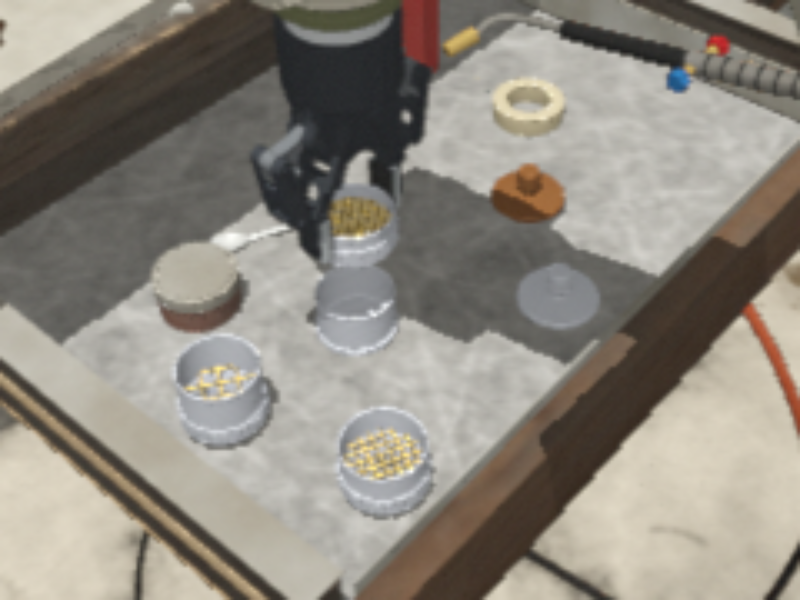

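The fine sieve hangs level over the pan, at about (360,225) above (357,305) in the crop. The bystanders haven't moved, so I'll lower it.

drive_tool:
  commands: "0.018 0.004 0 0 0 0 60;0 0 -0.2 0 0 0 60;0 0 -0.18 0 0 0 60;0 0 0 0 0 0 60;0 0 0 0 0 0 60;0 0 0 0 0 0 60"

```text
time_s: 15.38
eef_pos: [535.8, 97.0, 68.4]
ee_rot: [0.0, 1.0, -0.0, 0.001]
force: [1.2, 0.2, -2.0]
grip_width: 0.671
grip_force: 32.9
```

drive_tool:
  commands: "0 0 -0.04 0 0 0 60;0 0 -0.03 0 0 0 60;0 0 -0.02 0 0 0 60;0 0 -0.02 0 0 0 60;0 0 0 0 0 0 60;0 0 0 0 0 0 60"

```text
time_s: 15.88
eef_pos: [535.4, 97.0, 56.3]
ee_rot: [0.0, 1.0, -0.0, -0.0]
force: [-0.3, -0.5, -1.2]
grip_width: 0.672
grip_force: 32.9
```

drive_tool:
  commands: "0 0 -0.01 0 0 0 60;0 0 -0.005 0 0 0 60;0 0 0 0 0 0 60;0 0 0 0 0 0 60;0 0 0 0 0 0 60"

```text
time_s: 16.3
eef_pos: [535.6, 97.0, 55.1]
ee_rot: [0.0, 1.0, -0.0, 0.0]
force: [-1.7, 0.1, 5.3]
grip_width: 0.671
grip_force: 33.4
```

drive_tool:
  commands: "0 0 0 0 0 0 100;0 0 0 0 0 0 100;0 0 0 0 0 0 100;0 0 0 0 0 0 100;0 0 0.3 0 0 0 100;0 0 0.3 0 0 0 100;0 0 0.3 0 0 0 100;-0.3 0.25 0 0 0 0 100;-0.3 0.25 0 0 0 0 100;-0.3 0.2 0 0 0 0 100;-0.15 0.18 0 0 0 0 100;0 0 0 0 0 0 100;0 0 0 0 0 0 100"

```text
time_s: 17.38
eef_pos: [430.1, 185.6, 145.0]
ee_rot: [0.0, 1.0, 0.001, 0.0]
force: [1.3, -0.6, 0.4]
grip_width: 1.005
grip_force: 0.0
```

```bash
python3 - <<'E'
from h import *
s=sense();print(s['eef_pos'])
p=capture("scene");cv2.imwrite("pics/s2.png",cv2.resize(p["pixels"][200:290,200:320],(800,600)))
E
```

```text
[430.08930299 185.58387055 145.02059745]
```

View pics/s2.png

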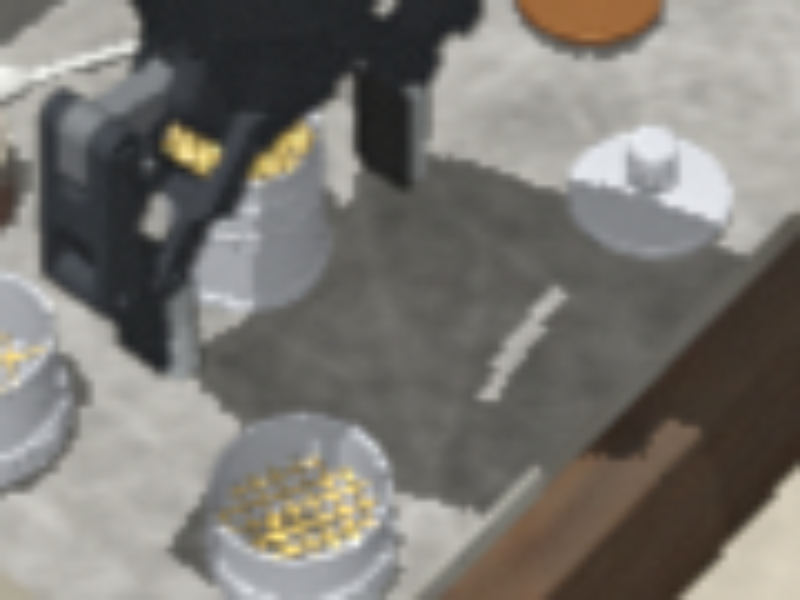

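The fine sieve sits level on the pan, partly behind the fingers at about (260,170). Next is the middle sieve.

drive_tool:
  commands: "0 0.01 -0.3 0 0 0 100;0 0 -0.3 0 0 0 100;0 0 -0.3 0 0 0 100;0 0 -0.15 0 0 0 100;0 0 -0.14 0 0 0 100;0 0 0 0 0 0 100;0 0 0 0 0 0 60;0 0 0 0 0 0 60;0 0 0 0 0 0 60;0 0 0 0 0 0 60;0 0 0 0 0 0 60;0 0 0 0 0 0 60"

```text
time_s: 18.43
eef_pos: [431.4, 185.9, 27.0]
ee_rot: [0.0, 1.0, -0.0, 0.001]
force: [0.5, -2.9, 6.9]
grip_width: 0.674
grip_force: 31.8
```

Carry it to (440,60), set it down and turn the gripper for a second pinch.

drive_tool:
  commands: "0 0 0.15 0 0 0 60;0 0 0.25 0 0 0 60;0 -0.25 0 0 0 0 60;0 -0.3 0 0 0 0 60;0.04 -0.3 0 0 0 0 60;0.04 -0.3 0 0 0 0 60;0 -0.11 0 0 0 0 60;0 0 0 0 0 0 60;0 0 -0.2 0 0 0 60;0 0 -0.1 0 0 0 60;0 0 -0.09 0 0 0 60;0 0 0 0 0 0 60;0 0 0 0 0 0 60"

```text
time_s: 19.52
eef_pos: [438.4, 60.6, 26.8]
ee_rot: [-0.0, 1.0, 0.0, -0.0]
force: [-0.6, -0.2, -0.1]
grip_width: 0.673
grip_force: 36.9
```

drive_tool:
  commands: "0 0 0 0 0 0 100;0 0 0 0 0 0 100;0 0 0 0 0 0 100;0 0 0 0 0 0 100;0 0 0.3 0 0 0 100;0 0 0.35 0 0 0.1 100;0 0 0 0 0 0.15 100;0 0 0 0 0 0.15 100;0 0 0 0 0 0.15 100;0 0 0 0 0 0.15 100;0 0 0 0 0 0.15 100;0 0 0 0 0 0.15 100;0 0 0 0 0 0.15 100;0 0 0 0 0 0.15 100;0 0 0 0 0 0.15 100;0 0 0 0 0 0.15 100;0 0 0 0 0 0.15 100;0 0 0 0 0 0.15 100;0 0 0 0 0 0.1 100;0 0 0 0 0 0 100"

```text
time_s: 21.18
eef_pos: [438.4, 60.0, 91.9]
ee_rot: [0.0, 0.706, 0.708, 0.0]
force: [-0.0, -0.1, -0.4]
grip_width: 0.997
grip_force: 0.0
```

drive_tool:
  commands: "0 0 -0.3 0 0 0 100;0 0 -0.35 0 0 0 100;0 0 0 0 0 0 100;0 0 0 0 0 0 60;0 0 0 0 0 0 60;0 0 0 0 0 0 60;0 0 0 0 0 0 60;0 0 0 0 0 0 60;0 0 0 0 0 0 60"

```text
time_s: 21.93
eef_pos: [439.4, 59.9, 28.8]
ee_rot: [0.001, 0.707, 0.707, 0.001]
force: [-2.0, -0.1, 8.2]
grip_width: 0.673
grip_force: 31.4
```

drive_tool:
  commands: "0 0 0.2 0 0 0 60;0 0 0.35 0 0 0 60;0 0 0.35 0 0 0 60;0.25 0.1 0 0 0 0 60;0.25 0.1 0 0 0 0 60;0.25 0.1 0 0 0 0 60;0.2 0.067 0 0 0 0 60;0 0 0 0 0 0 60;0 0 0 0 0 0 60;0 0 0 0 0 0 60;0 0 0 0 0 0 60"

```text
time_s: 22.85
eef_pos: [532.8, 96.5, 117.4]
ee_rot: [0.0, 0.707, 0.707, 0.0]
force: [0.8, 0.1, -0.7]
grip_width: 0.669
grip_force: 32.9
```

drive_tool:
  commands: "0.02 0 0 0 0 0 60;0 0 -0.15 0 0 0 60;0 0 -0.1 0 0 0 60;0 0 0 0 0 0 60;0 0 0 0 0 0 60;0 0 0 0 0 0 60"

```text
time_s: 23.35
eef_pos: [535.6, 96.7, 92.2]
ee_rot: [0.0, 0.707, 0.707, 0.0]
force: [-0.1, 0.8, -0.8]
grip_width: 0.667
grip_force: 32.9
```

drive_tool:
  commands: "0 0 -0.04 0 0 0 60;0 0 -0.03 0 0 0 60;0 0 -0.02 0 0 0 60;0 0 -0.01 0 0 0 60;0 0 -0.01 0 0 0 60;0 0 0 0 0 0 60;0 0 0 0 0 0 60"

```text
time_s: 23.93
eef_pos: [535.5, 96.7, 81.8]
ee_rot: [0.0, 0.707, 0.707, 0.0]
force: [-4.7, -0.4, 10.2]
grip_width: 0.668
grip_force: 33.9
```

drive_tool:
  commands: "0 0 0 0 0 0 100;0 0 0 0 0 0 100;0 0 0 0 0 0 100;0 0 0 0 0 0 100;0 0 0.3 0 0 0 100;0 0 0.3 0 0 0 100;0 0 0.2 0 0 0 100;0 0.3 0 0 0 0 100;0 0.3 0 0 0 0 100;0 0.3 0 0 0 0 100;0.09 0.28 0 0 0 0 100;0 0 0 0 0 0 100;0 0 0 0 0 0 100"

```text
time_s: 25.02
eef_pos: [544.3, 215.7, 160.4]
ee_rot: [-0.0, 0.707, 0.708, -0.0]
force: [-1.2, -1.6, 0.4]
grip_width: 1.002
grip_force: 0.0
```

```bash
python3 - <<'E'
from h import *
s=sense();print(s['eef_pos'])
p=capture("scene");q=capture("top")
a=cv2.resize(p["pixels"][170:290,170:270],(400,480));b=cv2.resize(q["pixels"][150:270,130:230],(400,480))
cv2.imwrite("pics/s3.png",np.hstack([a,b]))
for k in("coarse_mid",):
  for c in(p,q):
    for d in boxes_of(c,k): print(d["confidence"],d["position"],locate(c,k,d["position"]))
E
```

```text
[544.26292075 215.69876244 160.36430082]
0.68 [198.3, 258.0] [537.49897499 214.16650404]
0.79 [165.5, 189.5] [548.00237193 195.75443767]
```

View pics/s3.png

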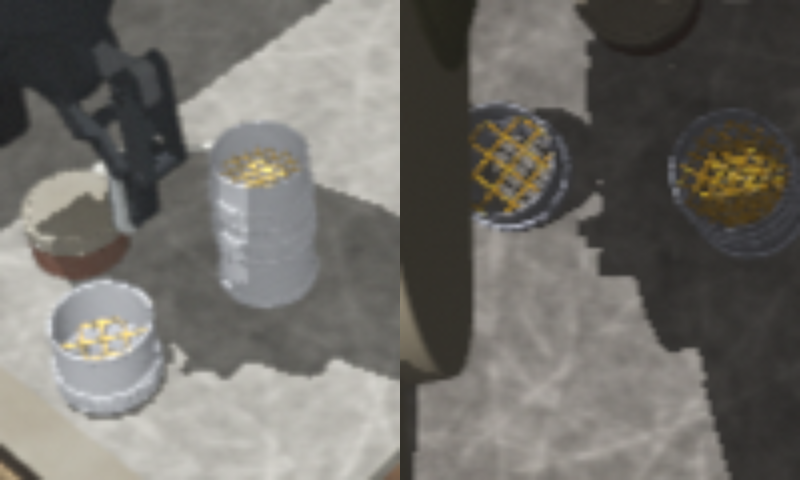

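The scene half shows the three pieces stacked straight at about (263,215), and the coarse sieve still stands clear at (108,350). I'll descend on it.

drive_tool:
  commands: "-0.02 0 -0.3 0 0 0 100;0 0 -0.3 0 0 0 100;0 0 -0.3 0 0 0 100;0 0 -0.2 0 0 0 100;0 0 -0.12 0 0 0 100;0 0 -0.11 0 0 0 100;0 0 0 0 0 0 100;0 0 0 0 0 0 60;0 0 0 0 0 0 60;0 0 0 0 0 0 60;0 0 0 0 0 0 60;0 0 0 0 0 0 60;0 0 0 0 0 0 60"

```text
time_s: 26.3
eef_pos: [543.2, 214.8, 29.6]
ee_rot: [0.001, 0.707, 0.707, 0.001]
force: [-1.0, -1.0, 5.4]
grip_width: 0.671
grip_force: 30.9
```

drive_tool:
  commands: "0 0 0.15 0 0 0 60;0 0 0.25 0 0 0 60;-0.3 0 0 0 0 0 60;-0.3 -0.1 0 0 0 0 60;-0.3 -0.3 0 0 0 0 60;-0.13 -0.25 0 0 0 0 60;0 0 0 0 0 0 60;0 0 0 0 0 0 60;0 0 -0.2 0 0 0 60;0 0 -0.1 0 0 0 60;0 0 -0.09 0 0 0 60;0 0 0 0 0 0 60;0 0 0 0 0 0 60"

```text
time_s: 27.38
eef_pos: [440.2, 150.6, 28.5]
ee_rot: [-0.0, 0.707, 0.707, -0.0]
force: [0.4, 0.1, -0.8]
grip_width: 0.67
grip_force: 41.7
```

drive_tool:
  commands: "0 0 0 0 0 0 100;0 0 0 0 0 0 100;0 0 0 0 0 0 100;0 0 0 0 0 0 100;0 0 0.35 0 0 0 100;0 0 0.35 0 0 -0.1 100;0 0 0 0 0 -0.15 100;0 0 0 0 0 -0.15 100;0 0 0 0 0 -0.15 100;0 0 0 0 0 -0.15 100;0 0 0 0 0 -0.15 100;0 0 0 0 0 -0.15 100;0 0 0 0 0 -0.15 100;0 0 0 0 0 -0.15 100;0 0 0 0 0 -0.15 100;0 0 0 0 0 -0.15 100;0 0 0 0 0 -0.15 100;0 0 0 0 0 -0.15 100;0 0 0 0 0 -0.1 100;0 0 0 0 0 0 100"

```text
time_s: 29.05
eef_pos: [440.0, 150.3, 98.9]
ee_rot: [-0.0, 1.0, -0.002, 0.0]
force: [0.6, -0.6, -0.2]
grip_width: 0.999
grip_force: 0.0
```

drive_tool:
  commands: "0 0 -0.35 0 0 0 100;0 0 -0.35 0 0 0 100;0 0 0 0 0 0 100;0 0 0 0 0 0 60;0 0 0 0 0 0 60;0 0 0 0 0 0 60;0 0 0 0 0 0 60;0 0 0 0 0 0 60;0 0 0 0 0 0 60"

```text
time_s: 29.8
eef_pos: [441.1, 150.4, 31.1]
ee_rot: [-0.0, 1.0, 0.0, 0.002]
force: [-1.8, -0.9, 6.3]
grip_width: 0.663
grip_force: 30.8
```

drive_tool:
  commands: "0 0 0.2 0 0 0 60;0 0 0.3 0 0 0 60;0 0 0.3 0 0 0 60;0 0 0.3 0 0 0 60;0.1 -0.25 0 0 0 0 60;0.2 -0.2 0 0 0 0 60;0.25 -0.08 0 0 0 0 60;0.25 0 0 0 0 0 60;0.14 0 0 0 0 0 60;0 0 0 0 0 0 60;0 0 0 0 0 0 60;0 0 0 0 0 0 60;0 0 0 0 0 0 60"

```text
time_s: 30.88
eef_pos: [533.2, 97.5, 139.4]
ee_rot: [-0.0, 1.0, 0.0, 0.0]
force: [0.2, 1.2, -1.0]
grip_width: 0.664
grip_force: 32.8
```

drive_tool:
  commands: "0.025 -0.005 0 0 0 0 60;0 0 -0.1 0 0 0 60;0 0 0 0 0 0 60;0 0 0 0 0 0 60;0 0 0 0 0 0 60;0 0 0 0 0 0 60"

```text
time_s: 31.38
eef_pos: [536.5, 96.8, 128.8]
ee_rot: [-0.0, 1.0, -0.0, 0.0]
force: [-0.2, -0.1, -1.5]
grip_width: 0.665
grip_force: 32.8
```

```bash
python3 - <<'E'
from h import *
s=sense();print(s['eef_pos'])
p=capture("scene")
cv2.imwrite("pics/s4.png",cv2.resize(p["pixels"][130:270,180:300],(514,600)))
E
```

```text
[536.47622706  96.7781809  128.84966927]
```

View pics/s4.png

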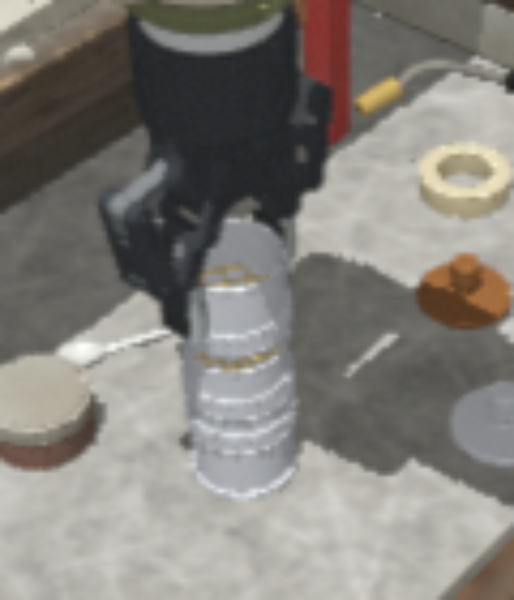

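The coarse sieve is lined up just above the stack, with its band at about (240,320). I'll lower it gently.

drive_tool:
  commands: "-0.003 0 -0.03 0 0 0 60;0 0 -0.03 0 0 0 60;0 0 -0.02 0 0 0 60;0 0 -0.01 0 0 0 60;0 0 0 0 0 0 60;0 0 0 0 0 0 60"

```text
time_s: 31.93
eef_pos: [536.2, 96.8, 119.7]
ee_rot: [-0.0, 1.0, -0.0, -0.0]
force: [-0.2, -0.5, -1.1]
grip_width: 0.664
grip_force: 32.8
```

drive_tool:
  commands: "0 0 -0.01 0 0 0 60;0 0 -0.01 0 0 0 60;0 0 -0.01 0 0 0 60;0 0 0 0 0 0 60;0 0 0 0 0 0 60;0 0 0 0 0 0 60"

```text
time_s: 32.43
eef_pos: [536.6, 96.8, 118.0]
ee_rot: [0.0, 1.0, -0.0, 0.001]
force: [-3.0, -1.1, 9.4]
grip_width: 0.665
grip_force: 33.9
```

drive_tool:
  commands: "0 0 0 0 0 0 100;0 0 0 0 0 0 100;0 0 0 0 0 0 100;0 0 0 0 0 0 100;0 0 0.3 0 0 0 100;0 0 0.3 0 0 0 100;0 0 0.2 0 0 0 50;-0.3 0 0 0 0 0 50;-0.3 0 0 0 0 0 50;-0.2 -0.2 0 0 0 0 50;-0.2 -0.3 0 0 0 0 50;0 -0.3 0 0 0 0 50;0 -0.27 -0.2 0 0 0 50;0 0 -0.3 0 0 0 50;0 0 -0.3 0 0 0 50;0 0 0 0 0 0 50;0 0 0 0 0 0 50"

```text
time_s: 33.85
eef_pos: [435.8, -10.1, 116.7]
ee_rot: [-0.0, 1.0, -0.0, -0.001]
force: [0.5, -0.1, 0.9]
grip_width: 0.502
grip_force: 0.0
```

```bash
python3 - <<'E'
from h import *
s=sense();print(s['eef_pos'])
p=capture("scene");q=capture("top")
a=cv2.resize(p["pixels"][130:270,200:320],(400,467));b=cv2.resize(q["pixels"][150:290,190:310],(400,467))
cv2.imwrite("pics/s5.png",np.hstack([a,b]))
E
```

```text
[435.79954502 -10.14775079 116.65989156]
```

View pics/s5.png

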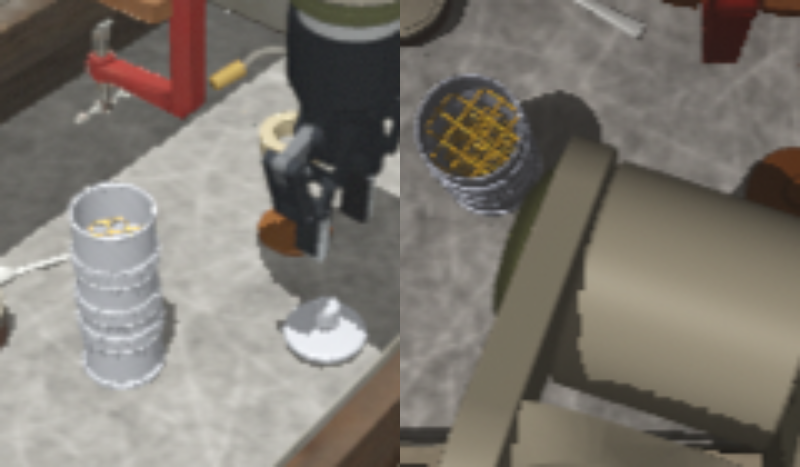

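All four pieces of the stack stand straight at about (118,285). The lid lies at (327,330), below the gripper. Next I'll pinch the knob.

drive_tool:
  commands: "0.01 0 -0.3 0 0 0 50;0 0 -0.3 0 0 0 50;0 0 -0.15 0 0 0 50;0 0 -0.07 0 0 0 50;0 0 0 0 0 0 50;0 0 0 0 0 0 50;0 0 0 0 0 0 10;0 0 0 0 0 0 10;0 0 0 0 0 0 10;0 0 0 0 0 0 10;0 0 0 0 0 0 10;0 0 0 0 0 0 10"
  force: 25

```text
time_s: 34.95
eef_pos: [437.9, -10.4, 36.0]
ee_rot: [0.0, 1.0, -0.0, 0.001]
force: [-1.4, -0.0, 7.7]
grip_width: 0.199
grip_force: 24.2
```

drive_tool:
  commands: "0 0 0 0 0 0 50;0 0 0 0 0 0 50;0 0 0 0 0 0 50;0 0 0.25 0 0 0 50;0 0 0.1 0 0 0.1 50;0 0 0 0 0 0.15 50;0 0 0 0 0 0.15 50;0 0 0 0 0 0.15 50;0 0 0 0 0 0.15 50;0 0 0 0 0 0.15 50;0 0 0 0 0 0.15 50;0 0 0 0 0 0.15 50;0 0 0 0 0 0.15 50;0 0 0 0 0 0.15 50;0 0 0 0 0 0.15 50;0 0 0 0 0 0.15 50;0 0 0 0 0 0.15 50;0 0 0 0 0 0.1 50;0 0 0 0 0 0 50;0 0 0 0 0 0 50"

```text
time_s: 36.62
eef_pos: [437.2, -10.3, 69.8]
ee_rot: [0.0, 0.708, 0.706, 0.0]
force: [0.9, 0.1, -0.0]
grip_width: 0.498
grip_force: 0.0
```

drive_tool:
  commands: "0 0 -0.25 0 0 0 50;0 0 -0.1 0 0 0 50;0 0 0 0 0 0 50;0 0 0 0 0 0 50;0 0 0 0 0 0 10;0 0 0 0 0 0 10;0 0 0 0 0 0 10;0 0 0 0 0 0 10;0 0 0 0 0 0 10;0 0 0 0 0 0 10"

```text
time_s: 37.45
eef_pos: [437.7, -10.4, 35.6]
ee_rot: [0.001, 0.707, 0.707, 0.0]
force: [-1.3, 0.3, 7.4]
grip_width: 0.195
grip_force: 24.4
```

drive_tool:
  commands: "0 0 0.2 0 0 0 10;0 0 0.3 0 0 0 10;0 0 0.35 0 0 0 10;0 0 0.35 0 0 0 10;0 0 0.35 0 0 0 10;0 0 0.25 0 0 0 10;0 0.25 0 0 0 0 10;0 0.3 0 0 0 0 10;0 0.3 0 0 0 0 10;0.1 0.223 0 0 0 0 10;0.25 0 0 0 0 0 10;0.3 0 0 0 0 0 10;0.2 0 0 0 0 0 10;0.128 0 0 0 0 0 10;0 0 0 0 0 0 10;0 0 0 0 0 0 10;0 0 0 0 0 0 10;0 0 0 0 0 0 10"

```text
time_s: 38.95
eef_pos: [534.2, 97.1, 215.0]
ee_rot: [-0.0, 0.707, 0.707, -0.0]
force: [-0.2, 0.3, -0.6]
grip_width: 0.197
grip_force: 24.8
```

drive_tool:
  commands: "0.012 -0.002 0 0 0 0 10;0 0 -0.2 0 0 0 10;0 0 -0.16 0 0 0 10;0 0 0 0 0 0 10;0 0 0 0 0 0 10;0 0 0 0 0 0 10;0 0 0 0 0 0 10"

```text
time_s: 39.53
eef_pos: [536.6, 96.8, 180.0]
ee_rot: [0.001, 0.707, 0.707, 0.001]
force: [-0.3, -0.1, -0.4]
grip_width: 0.195
grip_force: 24.8
```

```bash
python3 - <<'E'
from h import *
s=sense();print(s['eef_pos'])
p=capture("scene")
cv2.imwrite("pics/s6.png",cv2.resize(p["pixels"][120:260,180:300],(514,600)))
E
```

```text
[536.59493771  96.82866291 179.99791703]
```

View pics/s6.png

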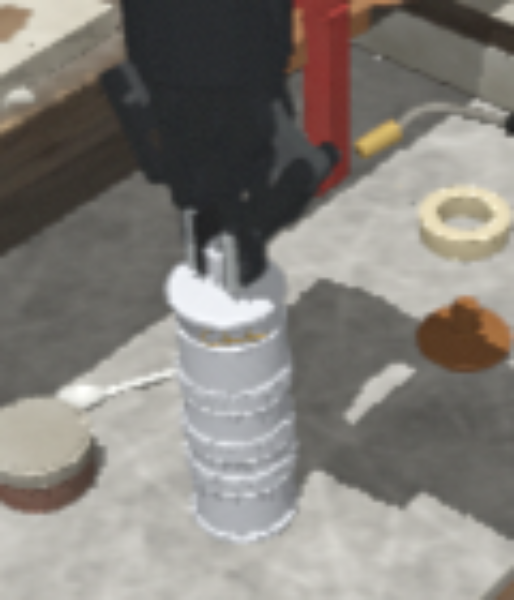

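The lid hangs level over the coarse rim at about (228,295). I'll lower it.

drive_tool:
  commands: "-0.006 0 -0.04 0 0 0 10;0 0 -0.03 0 0 0 10;0 0 -0.03 0 0 0 10;0 0 -0.02 0 0 0 10;0 0 0 0 0 0 10;0 0 0 0 0 0 10"

```text
time_s: 40.08
eef_pos: [535.6, 96.8, 166.7]
ee_rot: [-0.0, 0.707, 0.707, -0.0]
force: [0.3, 0.5, -0.6]
grip_width: 0.198
grip_force: 24.8
```

drive_tool:
  commands: "0 0 -0.01 0 0 0 10;0 0 -0.005 0 0 0 10;0 0 0 0 0 0 10;0 0 0 0 0 0 10;0 0 0 0 0 0 10"

```text
time_s: 40.5
eef_pos: [536.0, 96.8, 166.5]
ee_rot: [0.001, 0.707, 0.707, 0.001]
force: [-2.3, 0.2, 8.9]
grip_width: 0.197
grip_force: 25.7
```

Contact came at the expected seated height. I'll open, lift and check.

drive_tool:
  commands: "0 0 0 0 0 0 50;0 0 0 0 0 0 50;0 0 0 0 0 0 50;0 0 0 0 0 0 50;0 0 0.2 0 0 0 50;0 0 0.3 0 0 0 50;0 0 0.3 0 0 0 50;-0.3 0 0 0 0 0 50;-0.3 -0.3 0 0 0 0 50;-0.3 -0.3 0 0 0 0 50;-0.2 -0.3 0 0 0 0 50;0 -0.3 0 0 0 0 50;0 -0.3 0 0 0 0 50;0 0 0 0 0 0 50;0 0 0 0 0 0 50;0 0 0 0 0 0 50"

```text
time_s: 41.83
eef_pos: [426.6, -51.7, 245.2]
ee_rot: [-0.0, 0.707, 0.707, 0.0]
force: [-0.3, -0.0, -0.3]
grip_width: 0.501
grip_force: 0.0
```

```bash
python3 - <<'E'
from h import *
s=sense();print(s['eef_pos'])
p=capture("scene");q=capture("top")
a=cv2.resize(p["pixels"][140:270,170:290],(400,433));b=cv2.resize(q["pixels"][130:260,160:280],(400,433))
cv2.imwrite("pics/s7.png",np.hstack([a,b]))
E
```

```text
[426.58529213 -51.74234648 245.16978805]
```

View pics/s7.png

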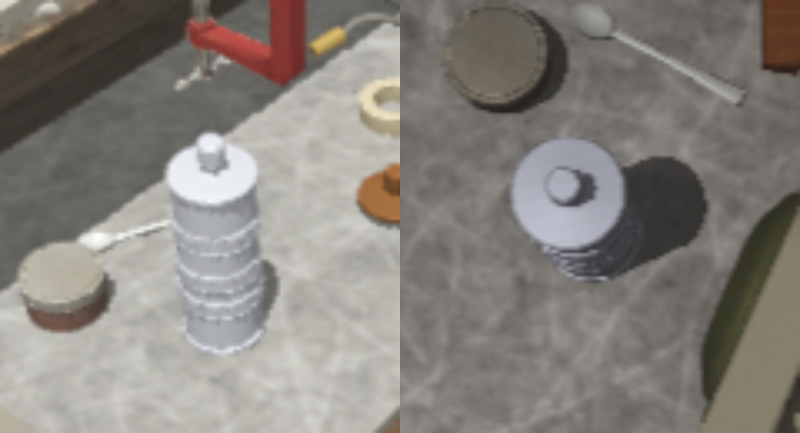

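The full stack stands straight in both views, with the lid seated level at about (212,175). The tin and spoon haven't moved and the gripper is clear, so I'll hand it in.

```bash
python3 -c "
from rig import finish_job
print(finish_job())"
```

```text
the job is handed in; nothing more can be done
None
```

The stack is built on the pan in order (fine, middle, coarse, lid), each piece looking level and seated in the last pictures; I handed it in at about 42 s, and the hand-in call returned no verdict.

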